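# Ease the casting tray into the curing lamp against its hidden sprung stop

### The arm

A 6-joint arm with a two-finger parallel gripper is mounted at the origin on the work surface. World frame = base frame: x ahead of the robot, y to its left, z up, the work surface at z = 0. Lengths are in mm, angles in rad, forces in N, time in s.
With the tool pointing down it reaches from about 350 to 975 mm from the base axis. Payload 7.1 kg.
Tool frame: the origin (TCP) lies midway between the tips of the shut fingers; the grasp point (between the pads) lies 19 mm behind it; z points along the fingers, y is the line along which they close (so a half turn about z gives the same grasp; the last joint's range is limited). The gripper opens to 88 mm and grips with 3 to 60 N. Pads are 20 mm wide; open, the fingers measure 115 mm over their backs; the gripper's body (75 mm by 178 mm) begins 61 mm behind the grasp point.
Start: joints at [1.329, 0.423, 1.63, -0, 1.089, -0.019], TCP at [138.07, 609.542, 222.675] pointing down, gripper open.
Joint ranges: [-3, 3], [-0.9, 2.11], [0.09, 2.58], [-1.31, 4.45], [0.11, 2.69], [-2.54, 2.54]. Speed limits (rad/s): [2.39, 2.39, 3.01, 3.14, 3.14, 3.14].

### API

Orientations are given as a rotation vector (axis times angle).
In Python, from workcell import get_obs, get_image, camera_params, close_job gives the robot as it stands.
- The arm moves only by the shell command python3 -m creep 'ROWS' [OPENING]. ROWS is a JSON object of lists of equal length, an entry for each row: "delta_pos": the shift along the tool's x, y, z in m, a list of three; "twist": the turn, a rotation vector about the tool's x, y, z in degrees, a list of three. A call has 1 to 20 rows; each row shifts and turns the commanded pose from where the row before left it, along the tool's axes as they then stand; what a row does not reach is not made up. A row lasts 1/12 s, in which the tool goes at most 41.7 mm and 7.16 degrees, less where a joint would pass 70% of its speed; a pose out of reach is approached as far as the arm can. A call with a gripper value outside its range is refused whole. OPENING is the opening, from 0 (shut) to 1 (fully open), set as the call begins (- or left out, the last holds). The fingers move at their own pace and stop on an object; the grip force is fixed at half the most. Time passes only in rows, so rows that do not move let the fingers close. It gives the time, the measured TCP pose, the force, the opening and the grip force at its end, in the units of the state.
- get_obs(): the state, without advancing time (a new reading comes with each control period).
- get_image(name): name is "side" or "top"; returns (picture, depth): 420x560x3 uint8, red, green, blue; 420x560 float32, mm along the optical axis (not along the pixel's ray), 0 where there is no reading.
- camera_params(name): a dict with "camera_matrix" (3x3 intrinsics, pixels), "extrinsics" (4x4, takes a point from camera to world coordinates). Camera axes: x right, y down, z forward; pixel columns grow to the right and rows downward; lengths in mm; the calibration is good to about 2 mm. A picture is of the moment at which its call begins. camera_params takes no time and is no camera call.
- close_job(): hands the job in; it is judged then, once.
The state is a dict: "t": time; "qpos": joint angles; "qvel": joint speeds; "joint_torque": joint torques, N m; "ee_pos": TCP position; "orientation": TCP orientation; "ft_force": force on the tool from outside, world axes, zero at the start; "moment": the same for the moment, N m; "width": finger opening in mm; "grasp_force": force on a finger pad.
Only numpy, scipy, OpenCV 4.12 (cv2) and the standard library are available. Lean on these libraries where they do the work, as an engineer would, in place of code of your own. Each camera call takes 0.05 s, during which the arm holds its last target. There are 200 camera calls.

### The job

Push the loaded tray along its track into the curing lamp until you feel it meet the soft spring stop hidden inside, and leave it there resting against the stop with the stop just a few millimetres pressed in. The castings are delicate: never press on the tray with more than 18 N, and never drive the stop to the end of its travel. Do not knock over the water bottle beside the track.

Things in the scene. Friction and masses are not known exactly. Their poses are not given: they have to be found in the camera images.
- lamp: White curing lamp with a loading track, fixed. Origin: at table height, middle of the lamp's mouth; x points into the lamp (push direction), y across the track, z up. The hood covers x = 0 to 210 mm, is 200 wide, 150 high, its opening 76 high. Inside, out of sight, the tray's leading edge meets the sprung stop somewhere between x = 110 and 150 mm; the place differs each time.
- track (a point): Front end of the lamp's loading track, on top of its deck in the middle: 360 mm before the lamp's mouth. The deck is 6 mm thick and 150 mm wide and runs from here to the lamp's back; two guide rails along it have inner faces 59 mm either side of the middle and tops 12 mm above the table. x points along the track into the lamp.
- tray: Loose tray on the deck between the rails: a white ceramic dish 100 x 108 mm, 20 high, with six castings fixed on it (40 high) and a flat steel handle 124 long, 30 wide behind it, ending in the upright push plate. Origin: foot of the plate, middle of its rear face, tray's underside (6 mm above the table). x points to the dish, whose leading edge is at x = 223 mm. About 0.8 kg; slides at 2 to 6 N.
- plate (a point): Middle of the push plate's rear face, 26 mm above the tray's underside. The plate is of steel, upright, 76 mm wide across the track, 6 mm thick and 52 mm high; it stays outside the lamp, 70 mm or more before the mouth, when the tray is against the stop.
- stop_pad (a joint): Soft spring stop hidden inside the lamp: how far its pad is pushed in, in m. 0 = not touched, 0.025 = end of travel; it resists with about 0.3 N per mm and a little damping. Friction holds the tray against it after release, though it may creep back some mm.
- bottle: Closed clear plastic water bottle, 62 mm across and 190 mm high, standing on the table beside the track; origin at the centre of its foot, z up.
Not all that is in view belongs to the job. Leave any turquoise look-alike of the tray alone.

How it is judged (in metres and radians):
At the end, for the whole second after the job is handed in: The tray lies flat on the deck between the rails (within 15 mm of the track's centreline, 0.12 rad in line), at rest, and rests against the spring stop with its pad pressed in between 1 and 20 mm; the water bottle stands upright (value of joint stop_pad between 0.001 and 0.02 m and y of tray in the frame of lamp between -0.015 and 0.015 m and z of tray in the frame of lamp below 0.012 m and angle between the x axis of tray and the x axis of lamp, either way round below 0.12 rad and angle between tray's own z axis and vertical below 0.06 rad and linear speed of tray below 0.005 m/s and angle between bottle's own z axis and vertical below 0.2 rad); the robot touches nothing.
It fails at once if the tray is pressed with more than 18 N (contact force between any of the fingers, the arm and tray above 18 N).
It fails at once if the stop is driven to the end of its travel (pad in by more than 23 mm of 25) (value of joint stop_pad above 0.023 m).
It fails at once if the water bottle is knocked over (angle between bottle's own z axis and vertical above 0.5 rad).
It also fails if it takes over 69 s, if anything falls off the work surface, if the arm or the gripper's body presses on something with over 40 N, if the wrist force passes 120 N, or if a joint passes its speed limit or range.

## Working session

There is one attempt and no reset: what is moved stays moved. The work goes in short steps, Python scripts to look and compute and a shell command to move; the robot and the scene stay as the last step left them, time stands still between calls to the robot, and variables do not carry over. Pictures are saved under pics/ and viewed, at most 10 in all, crops included, and the job is handed in when it is done.

```bash
mkdir -p pics; python3 - <<'E'
from workcell import *
import cv2,numpy as np
o=get_obs();print({k:np.round(v,3).tolist() for k,v in o.items()})
for n in("side","top"):
    im,d=get_image(n);cv2.imwrite(f"pics/{n}0.png",im[:,:,::-1]);np.save(f"{n}0.npy",d);np.save(f"{n}0i.npy",im)
    p=camera_params(n);print(n,np.round(p["camera_matrix"],1).tolist(),np.round(p["extrinsics"],3).tolist())
E
```

```text
{'t': 0.0, 'qpos': [1.329, 0.424, 1.631, -0.0, 1.089, -0.019], 'qvel': [-0.001, 0.001, -0.0, 0.0, 0.0, 0.0], 'joint_torque': [0.001, -54.463, -27.367, 0.064, 0.023, -0.0], 'ee_pos': [137.942, 609.033, 221.908], 'orientation': [-0.349, -3.122, 0.002], 'ft_force': [-0.291, 0.112, -0.376], 'moment': [-0.055, -0.004, -0.008], 'grasp_force': 0.0, 'width': 87.716}
side [[381.4, 0.0, 280.1], [0.0, 381.4, 211.3], [0.0, 0.0, 1.0]] [[0.96, -0.132, 0.247, 267.677], [-0.279, -0.498, 0.821, -801.118], [0.015, -0.857, -0.515, 465.481], [0.0, 0.0, 0.0, 1.0]]
top [[541.0, 0.0, 289.7], [0.0, 541.0, 213.0], [0.0, 0.0, 1.0]] [[0.006, -0.995, 0.098, 313.388], [-1.0, -0.005, 0.01, -134.921], [-0.009, -0.098, -0.995, 1346.955], [0.0, 0.0, 0.0, 1.0]]
```

View pics/top0.png

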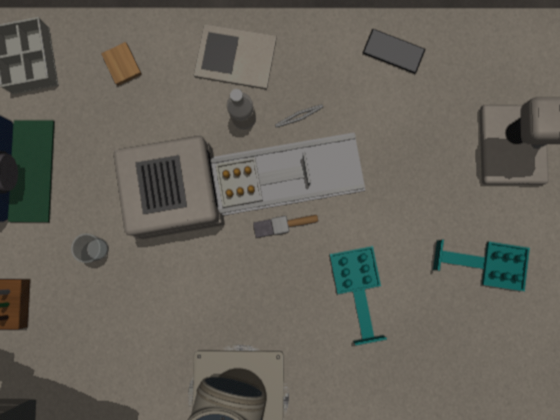

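View pics/side0.png

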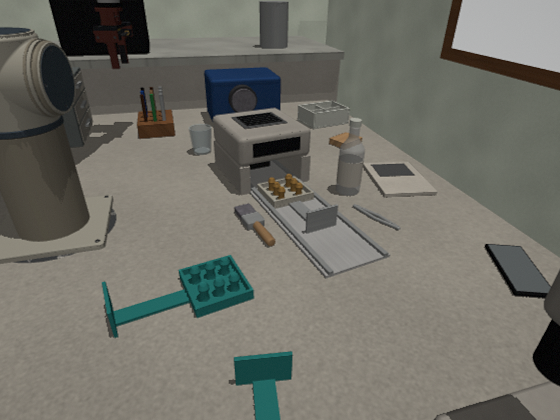

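The top view shows the lamp at about (168,185) with the track running right to its front edge at (353,136)–(364,190). The tray's plate is at (305,154)–(310,187) and the bottle at about (240,110). The side view confirms this: plate at (321,219), bottle at (350,170). The turquoise items are decoys.

```bash
cat > h.py <<'E'
import numpy as np,cv2
from workcell import *
def cloud(n,d):
    p=camera_params(n);K=p["camera_matrix"];E=np.array(p["extrinsics"]);K=np.array(K)
    v,u=np.mgrid[:420,:560];x=(u-K[0,2])/K[0,0]*d;y=(v-K[1,2])/K[1,1]*d
    return np.stack([x,y,d],-1)@E[:3,:3].T+E[:3,3]
def ray(n,u,v,z):
    p=camera_params(n);K=np.array(p["camera_matrix"]);E=np.array(p["extrinsics"])
    r=E[:3,:3]@np.linalg.solve(K,[u,v,1]);o=E[:3,3];return o+r*(z-o[2])/r[2]
E
python3 - <<'E'
from h import *
dt=np.load("top0.npy");im=np.load("top0i.npy");P=cloud("top",dt)
# deck+rails: bright area right of lamp
g=im.min(-1); m=((g>105)).astype(np.uint8);m[:, :222]=0;m[:125]=0;m[220:]=0;m[:,375:]=0
m=cv2.morphologyEx(m,cv2.MORPH_CLOSE,np.ones((9,9)))
c=max(cv2.findContours(m,0,2)[0],key=cv2.contourArea);r=cv2.minAreaRect(c);b=cv2.boxPoints(r)
print(b.round(1).tolist());W=np.array([ray("top",*q,8) for q in b]);print("deck",W.round(0).tolist(),"side lens",np.linalg.norm(np.diff(W,axis=0),axis=1))
ds=np.load("side0.npy");S=cloud("side",ds)
q=S[195:240,300:342].reshape(-1,3);k=(q[:,2]>22)&(q[:,2]<54);q=q[k]
print("plate side",len(q),np.percentile(q,[2,50,98],axis=0).round(0).tolist())
(vx,vy,x0,y0)=cv2.fitLine(q[:,:2].astype(np.float32),cv2.DIST_HUBER,0,.01,.01).ravel();print("plate rear line",vx,vy,x0,y0)
q=P[145:195,295:320].reshape(-1,3);q=q[(q[:,2]>40)];print("plate top",len(q),q.min(0).round(),q.max(0).round(),q.mean(0).round(1))
q=P[135:235,115:222].reshape(-1,3);q=q[q[:,2]>120];print("hood",cv2.boxPoints(cv2.minAreaRect(q[:,:2].astype(np.float32))).round(0).tolist())
for nm,q in(("bt",P[85:130,222:258].reshape(-1,3)),("bs",S[115:200,332:368].reshape(-1,3))):
    q=q[(q[:,2]>40)&(q[:,2]<215)&(q[:,1]<150)];print(nm,len(q),q.min(0).round(),q.max(0).round(),np.median(q,0).round())
print("bottle foot/top",ray("side",350,191,0).round(),ray("side",355,121,190).round(),ray("top",236,96,190).round())
print("shot px plate ends z58",ray("top",305,154,58).round(),ray("top",310,187,58).round())
E
```

```text
[[212.39999389648438, 155.89999389648438], [355.3999938964844, 131.0], [365.70001220703125, 190.10000610351562], [222.6999969482422, 215.0]]
deck [[588.0, 73.0, 8.0], [654.0, -286.0, 8.0], [504.0, -311.0, 8.0], [439.0, 45.0, 8.0]] side lens [365.77007183 152.31029156 361.76643863]
plate side 405 [[515.0, -174.0, 23.0], [550.0, -167.0, 38.0], [588.0, -42.0, 54.0]]
plate rear line 0.982788 0.18473674 550.5997 -166.91885
plate top 96 [ 313. -171.   44.] [ 587. -135. 1347.] [ 527.4 -159.2  177. ]
hood [[313.0, -135.0], [559.0, -180.0], [640.0, 261.0], [394.0, 306.0]]
bt 784 [656. -34.  41.] [715.  27. 193.] [675.  -8. 126.]
bs 1245 [656. -39.  40.] [716.  10. 192.] [680. -24. 107.]
bottle foot/top [696.  -8.   0.] [683. -15. 190.] [685.  -4. 190.]
shot px plate ends z58 [ 584. -159.   58.] [ 503. -171.   58.]
```

```bash
python3 -m creep '{"delta_pos":[[0,0,-0.012],[0,0,-0.012],[0,0,-0.012],[0,0,-0.012],[0,0,-0.012],[0,0,-0.012],[0,0,-0.012],[0,0,-0.012],[0,0,-0.012],[0,0,-0.012],[0,0,0]],"twist":[[0,0,6.7],[0,0,6.7],[0,0,6.7],[0,0,6.7],[0,0,6.7],[0,0,6.7],[0,0,6.7],[0,0,6.7],[0,0,6.7],[0,0,6.7],[0,0,0]]}' 0.4; cat > w.py <<'E'
from h import *
from scipy.spatial.transform import Rotation as R
o=get_obs();u=np.array([-.182,.983,0]);v=np.array([.983,.182,0]);d=np.array(o["ee_pos"])-[579,-298.5,0]
M=R.from_rotvec(o["orientation"]).as_matrix();f=np.array(o["ft_force"])
print("t %.2f s %.1f w %.1f z %.1f"%(o["t"],d@u,d@v,d[2]),"toolx",M[:,0].round(3),"tooly",M[:,1].round(3),"F s,w,z",np.round([f@u,f@v,f[2]],2),"width",round(o["width"],1))
E
python3 w.py
```

```text
t: 1.02
ee_pos: [138.3, 610.5, 344.9]
orientation: [-2.019, -2.405, -0.005]
ft_force: [-0.2, 0.1, -0.1]
width: 35.3
grasp_force: 0.0
t 1.02 s 973.7 w -267.8 z 344.9 toolx [-0.174  0.985  0.003] tooly [0.985 0.174 0.001] F s,w,z [ 0.16 -0.19 -0.11] width 35.3
```

```bash
python3 -m creep '{"delta_pos":[[-0.02,0.02,0],[-0.03,0.025,0],[-0.03,0.025,0],[-0.03,0.025,0],[-0.03,0.025,0],[-0.03,0.025,0],[-0.03,0.025,0],[-0.03,0.025,0],[-0.03,0.025,0],[-0.03,0.025,0],[-0.035,0.02,0],[-0.035,0,0],[-0.035,0,0],[-0.035,0,0],[-0.035,0,0],[-0.035,0,0],[-0.035,0,0],[-0.035,0,0],[-0.035,0,0],[-0.035,0,0]],"twist":[[0,0,0],[0,0,0],[0,0,0],[0,0,0],[0,0,0],[0,0,0],[0,0,0],[0,0,0],[0,0,0],[0,0,0],[0,0,0],[0,0,0],[0,0,0],[0,0,0],[0,0,0],[0,0,0],[0,0,0],[0,0,0],[0,0,0],[0,0,-0.5]]}'; python3 w.py
```

```text
t: 2.68
ee_pos: [512.1, 25.1, 341.8]
orientation: [-1.998, -2.423, 0.001]
ft_force: [0.4, -0.0, -0.4]
width: 34.9
grasp_force: 0.0
t 2.68 s 330.3 w -6.8 z 341.8 toolx [-0.19   0.982  0.   ] tooly [ 0.982  0.19  -0.001] F s,w,z [-0.1   0.44 -0.37] width 34.9
```

```bash
python3 -m creep '{"delta_pos":[[-0.03,0.001,0],[-0.035,0.001,0],[-0.035,0,0],[-0.035,0,0],[-0.035,0,0],[-0.035,0,0],[-0.03,0,0],[0,0,0],[0,0,0.02],[0,0,0.03],[0,0,0.03],[0,0,0.03],[0,0,0.03],[0,0,0.02],[0,0,0],[0,0,0]],"twist":[[0,0,0],[0,0,0],[0,0,0],[0,0,0],[0,0,0],[0,0,0],[0,0,0],[0,0,0],[0,0,0],[0,0,0],[0,0,0],[0,0,0],[0,0,0],[0,0,0],[0,0,0],[0,0,0]]}'; python3 w.py; python3 - <<'E'
from h import *
im,d=get_image("side");cv2.imwrite("pics/side1.png",cv2.resize(im[130:290,200:420,::-1],None,fx=3,fy=3))
E
```

```text
t: 4.02
ee_pos: [557.4, -202.8, 181.5]
orientation: [-1.999, -2.419, 0.001]
ft_force: [0.7, -1.1, 1.2]
width: 35.0
grasp_force: 0.0
t 4.02 s 98.0 w -3.9 z 181.5 toolx [-0.189  0.982  0.002] tooly [ 0.982  0.189 -0.003] F s,w,z [-1.26  0.52  1.25] width 35.0
```

View pics/side1.png

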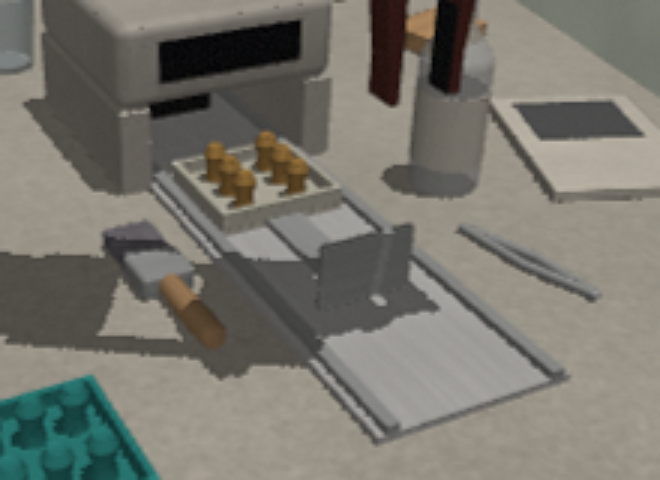

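The fingers hang above and behind the plate, which is at crop position (365,265). The dish is in line, and the bottle is clear at (450,140). Next I descend behind the plate.

```bash
python3 -m creep '{"delta_pos":[[0,0.001,0.015],[0,0.001,0.02],[0,0,0.02],[0,0,0.02],[0,0,0.02],[0,0,0.02],[0,0,0.015],[0,0,0.01],[0,0,0.01],[0,0,0.005],[0,0,0],[0,0,0],[0,0,0]],"twist":[[0,0,0],[0,0,0],[0,0,0],[0,0,0],[0,0,0],[0,0,0],[0,0,0],[0,0,0],[0,0,0],[0,0,0],[0,0,0],[0,0,0],[0,0,0]]}'; python3 w.py; python3 - <<'E'
from h import *
im,d=get_image("side");cv2.imwrite("pics/side2.png",cv2.resize(im[130:290,200:420,::-1],None,fx=3,fy=3))
E
```

```text
t: 5.15
ee_pos: [560.9, -203.6, 28.6]
orientation: [2.003, 2.418, 0.001]
ft_force: [-0.1, -0.6, -0.0]
width: 35.1
grasp_force: 0.0
t 5.15 s 96.6 w -0.5 z 28.6 toolx [-0.186  0.982 -0.001] tooly [0.982 0.186 0.001] F s,w,z [-0.59 -0.19 -0.03] width 35.1
```

View pics/side2.png

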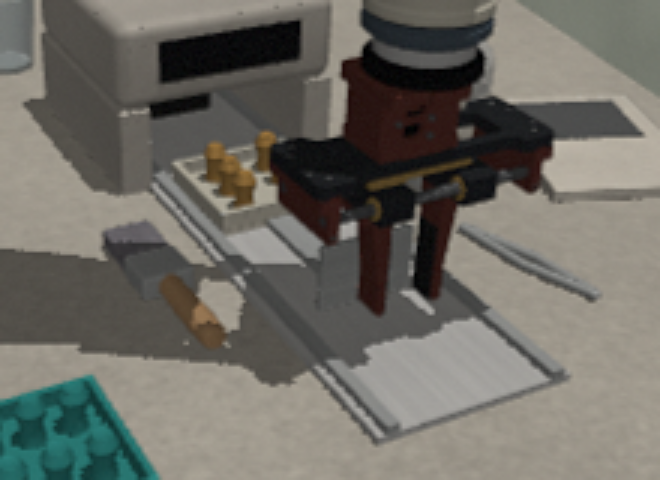

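The fingers at (372,310) and (432,297) stand behind the plate, slightly right of its middle. I shift 4 mm left and approach slowly.

```bash
python3 -m creep '{"delta_pos":[[0.003,-0.002,0.002],[0.003,-0.002,0.002],[0.003,0,0],[0.003,0,0],[0.002,0,0],[0,0,0],[0,0,0]],"twist":[[0,0,0],[0,0,0],[0,0,0],[0,0,0],[0,0,0],[0,0,0],[0,0,0]]}' >/dev/null; python3 w.py
python3 -m creep '{"delta_pos":[[0.001,0,0],[0.001,0,0],[0.001,0,0],[0.001,0,0]],"twist":[[0,0,0],[0,0,0],[0,0,0],[0,0,0]]}'>/dev/null; python3 w.py
python3 -m creep '{"delta_pos":[[0.001,0,0],[0.001,0,0],[0.001,0,0],[0.001,0,0]],"twist":[[0,0,0],[0,0,0],[0,0,0],[0,0,0]]}'>/dev/null; python3 w.py
```

```text
t 5.78 s 111.1 w -5.0 z 23.7 toolx [-0.187  0.982 -0.   ] tooly [0.982 0.187 0.   ] F s,w,z [-0.43  0.81 -0.48] width 35.0
t 6.12 s 115.0 w -5.2 z 23.7 toolx [-0.186  0.983 -0.   ] tooly [0.983 0.186 0.   ] F s,w,z [-0.04  0.28 -0.59] width 35.4
t 6.45 s 119.0 w -5.2 z 23.7 toolx [-0.186  0.983  0.   ] tooly [0.983 0.186 0.   ] F s,w,z [-0.59  0.78 -0.88] width 35.3
```

```bash
python3 -m creep '{"delta_pos":[[0.001,0,0],[0.001,0,0],[0.001,0,0],[0.001,0,0]],"twist":[[0,0,0],[0,0,0],[0,0,0],[0,0,0]]}'>/dev/null; python3 w.py
python3 -m creep '{"delta_pos":[[0.001,0,0],[0.001,0,0],[0.001,0,0],[0.001,0,0]],"twist":[[0,0,0],[0,0,0],[0,0,0],[0,0,0]]}'>/dev/null; python3 w.py
python3 -m creep '{"delta_pos":[[0.001,0,0],[0.001,0,0],[0.001,0,0],[0.001,0,0]],"twist":[[0,0,0],[0,0,0],[0,0,0],[0,0,0]]}'>/dev/null; python3 w.py
python3 -m creep '{"delta_pos":[[0.001,0,0],[0.001,0,0],[0.001,0,0],[0.001,0,0]],"twist":[[0,0,0],[0,0,0],[0,0,0],[0,0,0]]}'>/dev/null; python3 w.py
```

```text
t 6.78 s 123.1 w -5.2 z 23.7 toolx [-0.186  0.982  0.   ] tooly [ 0.982  0.186 -0.   ] F s,w,z [ 0.22 -0.36 -0.03] width 35.0
t 7.12 s 126.5 w -5.0 z 23.7 toolx [-0.186  0.983 -0.001] tooly [0.983 0.186 0.001] F s,w,z [-3.21  0.76 -1.87] width 34.9
t 7.45 s 130.9 w -5.2 z 23.7 toolx [-0.186  0.982 -0.   ] tooly [0.982 0.186 0.   ] F s,w,z [-3.78  0.34 -1.59] width 35.1
t 7.78 s 135.0 w -5.3 z 23.7 toolx [-0.186  0.982 -0.   ] tooly [ 0.982  0.186 -0.   ] F s,w,z [-4.59  0.14 -0.94] width 35.5
```

```bash
python3 -m creep '{"delta_pos":[[0.0015,0,0],[0.002,0,0],[0.002,0,0],[0.002,0,0],[0.002,0,0],[0.002,0,0],[0.002,0,0],[0.002,0,0],[0.002,0,0],[0.002,0,0],[0.002,0,0],[0.002,0,0],[0.002,0,0],[0.002,0,0],[0.002,0,0],[0.002,0,0]],"twist":[[0,0,0],[0,0,0],[0,0,0],[0,0,0],[0,0,0],[0,0,0],[0,0,0],[0,0,0],[0,0,0],[0,0,0],[0,0,0],[0,0,0],[0,0,0],[0,0,0],[0,0,0],[0,0,0]]}'>/dev/null; python3 w.py; python3 - <<'E'
from h import *
im,d=get_image("side");cv2.imwrite("pics/side3.png",cv2.resize(im[130:290,200:420,::-1],None,fx=3,fy=3))
E
```

```text
t 9.12 s 166.6 w -5.4 z 23.7 toolx [-0.186  0.983  0.   ] tooly [ 0.983  0.186 -0.   ] F s,w,z [-4.8  -0.24 -1.43] width 35.1
```

View pics/side3.png

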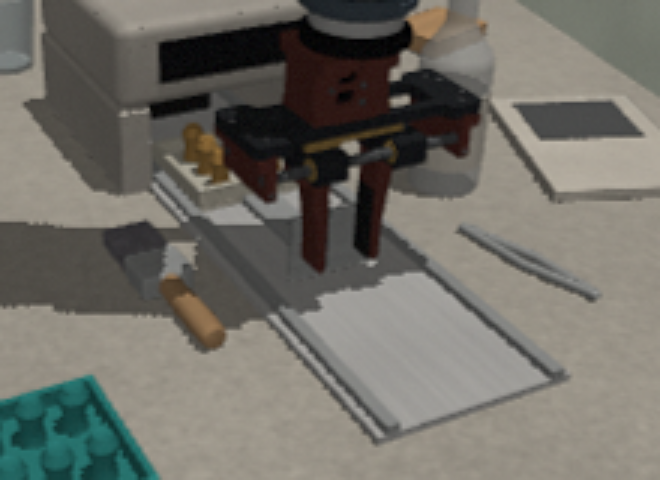

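The tray is sliding in straight: the plate's left edge is at crop x≈293 and the dish is entering the mouth. Friction is about 4.5 N.

```bash
python3 -m creep '{"delta_pos":[[0.0015,0,0],[0.002,0,0],[0.002,0,0],[0.002,0,0],[0.002,0,0],[0.002,0,0],[0.002,0,0],[0.002,0,0],[0.002,0,0],[0.002,0,0],[0.002,0,0],[0.002,0,0],[0.002,0,0]],"twist":[[0,0,0],[0,0,0],[0,0,0],[0,0,0],[0,0,0],[0,0,0],[0,0,0],[0,0,0],[0,0,0],[0,0,0],[0,0,0],[0,0,0],[0,0,0]]}'>/dev/null; python3 w.py
python3 -m creep '{"delta_pos":[[0.002,0,0],[0.002,0,0],[0.002,0,0],[0.002,0,0],[0.002,0,0],[0.002,0,0],[0.002,0,0],[0.002,0,0],[0.002,0,0],[0.002,0,0],[0.002,0,0],[0.002,0,0],[0.0015,0,0],[0.001,0,0]],"twist":[[0,0,0],[0,0,0],[0,0,0],[0,0,0],[0,0,0],[0,0,0],[0,0,0],[0,0,0],[0,0,0],[0,0,0],[0,0,0],[0,0,0],[0,0,0],[0,0,0]]}'>/dev/null; python3 w.py
```

```text
t 10.25 s 192.1 w -5.5 z 23.7 toolx [-0.186  0.983  0.   ] tooly [ 0.983  0.186 -0.   ] F s,w,z [-3.58  0.14 -0.88] width 35.0
t 11.42 s 218.6 w -5.6 z 23.7 toolx [-0.186  0.982  0.   ] tooly [ 0.982  0.186 -0.   ] F s,w,z [-5.01 -0.08 -0.51] width 34.6
```

```bash
cat >> w.py <<'E'
open("log.txt","a").write("%.2f %.2f\n"%(d@u,f@u))
E
sed -i 's/^print.*/print("t %.2f s %.1f Fs %.2f w %.1f"%(o["t"],d@u,f@u,d@v))/' w.py
python3 -m creep '{"delta_pos":[[0.0005,0,0],[0.0005,0,0]],"twist":[[0,0,0],[0,0,0]]}'>/dev/null; python3 w.py
python3 -m creep '{"delta_pos":[[0.0005,0,0],[0.0005,0,0]],"twist":[[0,0,0],[0,0,0]]}'>/dev/null; python3 w.py
python3 -m creep '{"delta_pos":[[0.0005,0,0],[0.0005,0,0]],"twist":[[0,0,0],[0,0,0]]}'>/dev/null; python3 w.py
python3 -m creep '{"delta_pos":[[0.0005,0,0],[0.0005,0,0]],"twist":[[0,0,0],[0,0,0]]}'>/dev/null; python3 w.py
python3 -m creep '{"delta_pos":[[0.0005,0,0],[0.0005,0,0]],"twist":[[0,0,0],[0,0,0]]}'>/dev/null; python3 w.py
python3 -m creep '{"delta_pos":[[0.0005,0,0],[0.0005,0,0]],"twist":[[0,0,0],[0,0,0]]}'>/dev/null; python3 w.py
python3 -m creep '{"delta_pos":[[0.0005,0,0],[0.0005,0,0]],"twist":[[0,0,0],[0,0,0]]}'>/dev/null; python3 w.py
python3 -m creep '{"delta_pos":[[0.0005,0,0],[0.0005,0,0]],"twist":[[0,0,0],[0,0,0]]}'>/dev/null; python3 w.py
```

```text
t 11.58 s 219.5 Fs -4.32 w -5.6
t 11.75 s 220.4 Fs -5.37 w -5.6
t 11.92 s 221.4 Fs -4.42 w -5.6
t 12.08 s 222.4 Fs -3.87 w -5.7
t 12.25 s 223.4 Fs -5.17 w -5.6
t 12.42 s 224.4 Fs -4.05 w -5.6
t 12.58 s 225.5 Fs -4.07 w -5.7
t 12.75 s 226.4 Fs -5.06 w -5.6
```

```bash

python3 -m creep '{"delta_pos":[[0.0005,0,0],[0.0005,0,0]],"twist":[[0,0,0],[0,0,0]]}'>/dev/null; python3 w.py
python3 -m creep '{"delta_pos":[[0.0005,0,0],[0.0005,0,0]],"twist":[[0,0,0],[0,0,0]]}'>/dev/null; python3 w.py
python3 -m creep '{"delta_pos":[[0.0005,0,0],[0.0005,0,0]],"twist":[[0,0,0],[0,0,0]]}'>/dev/null; python3 w.py
python3 -m creep '{"delta_pos":[[0.0005,0,0],[0.0005,0,0]],"twist":[[0,0,0],[0,0,0]]}'>/dev/null; python3 w.py
python3 -m creep '{"delta_pos":[[0.0005,0,0],[0.0005,0,0]],"twist":[[0,0,0],[0,0,0]]}'>/dev/null; python3 w.py
python3 -m creep '{"delta_pos":[[0.0005,0,0],[0.0005,0,0]],"twist":[[0,0,0],[0,0,0]]}'>/dev/null; python3 w.py
python3 -m creep '{"delta_pos":[[0.0005,0,0],[0.0005,0,0]],"twist":[[0,0,0],[0,0,0]]}'>/dev/null; python3 w.py
python3 -m creep '{"delta_pos":[[0.0005,0,0],[0.0005,0,0]],"twist":[[0,0,0],[0,0,0]]}'>/dev/null; python3 w.py
```

```text
t 12.92 s 227.5 Fs -5.23 w -5.7
t 13.08 s 228.4 Fs -4.41 w -5.6
t 13.25 s 229.4 Fs -4.58 w -5.6
t 13.42 s 230.5 Fs -4.14 w -5.7
t 13.58 s 231.4 Fs -4.46 w -5.7
t 13.75 s 232.4 Fs -4.37 w -5.7
t 13.92 s 233.5 Fs -4.24 w -5.7
t 14.08 s 234.5 Fs -4.90 w -5.7
```

```bash

python3 -m creep '{"delta_pos":[[0.0005,0,0],[0.0005,0,0]],"twist":[[0,0,0],[0,0,0]]}'>/dev/null; python3 w.py
python3 -m creep '{"delta_pos":[[0.0005,0,0],[0.0005,0,0]],"twist":[[0,0,0],[0,0,0]]}'>/dev/null; python3 w.py
python3 -m creep '{"delta_pos":[[0.0005,0,0],[0.0005,0,0]],"twist":[[0,0,0],[0,0,0]]}'>/dev/null; python3 w.py
python3 -m creep '{"delta_pos":[[0.0005,0,0],[0.0005,0,0]],"twist":[[0,0,0],[0,0,0]]}'>/dev/null; python3 w.py
python3 -m creep '{"delta_pos":[[0.0005,0,0],[0.0005,0,0]],"twist":[[0,0,0],[0,0,0]]}'>/dev/null; python3 w.py
python3 -m creep '{"delta_pos":[[0.0005,0,0],[0.0005,0,0]],"twist":[[0,0,0],[0,0,0]]}'>/dev/null; python3 w.py
python3 -m creep '{"delta_pos":[[0.0005,0,0],[0.0005,0,0]],"twist":[[0,0,0],[0,0,0]]}'>/dev/null; python3 w.py
python3 -m creep '{"delta_pos":[[0.0005,0,0],[0.0005,0,0]],"twist":[[0,0,0],[0,0,0]]}'>/dev/null; python3 w.py
```

```text
t 14.25 s 235.4 Fs -4.56 w -5.7
t 14.42 s 236.4 Fs -4.58 w -5.7
t 14.58 s 237.5 Fs -4.35 w -5.7
t 14.75 s 238.5 Fs -4.82 w -5.7
t 14.92 s 239.5 Fs -4.87 w -5.7
t 15.08 s 240.4 Fs -4.01 w -5.7
t 15.25 s 241.4 Fs -5.26 w -5.7
t 15.42 s 242.4 Fs -5.21 w -5.7
```

```bash

python3 -m creep '{"delta_pos":[[0.0005,0,0],[0.0005,0,0]],"twist":[[0,0,0],[0,0,0]]}'>/dev/null; python3 w.py
python3 -m creep '{"delta_pos":[[0.0005,0,0],[0.0005,0,0]],"twist":[[0,0,0],[0,0,0]]}'>/dev/null; python3 w.py
python3 -m creep '{"delta_pos":[[0.0005,0,0],[0.0005,0,0]],"twist":[[0,0,0],[0,0,0]]}'>/dev/null; python3 w.py
python3 -m creep '{"delta_pos":[[0.0005,0,0],[0.0005,0,0]],"twist":[[0,0,0],[0,0,0]]}'>/dev/null; python3 w.py
python3 -m creep '{"delta_pos":[[0.0005,0,0],[0.0005,0,0]],"twist":[[0,0,0],[0,0,0]]}'>/dev/null; python3 w.py
python3 -m creep '{"delta_pos":[[0.0005,0,0],[0.0005,0,0]],"twist":[[0,0,0],[0,0,0]]}'>/dev/null; python3 w.py
```

```text
t 15.58 s 243.3 Fs -4.66 w -5.7
t 15.75 s 244.3 Fs -4.99 w -5.7
t 15.92 s 245.3 Fs -6.44 w -5.7
t 16.08 s 246.2 Fs -6.13 w -5.7
t 16.25 s 247.2 Fs -5.73 w -5.7
t 16.42 s 248.2 Fs -7.11 w -5.7
```

```bash

python3 -m creep '{"delta_pos":[[0.0005,0,0],[0.0005,0,0]],"twist":[[0,0,0],[0,0,0]]}'>/dev/null; python3 w.py
python3 -m creep '{"delta_pos":[[0.0005,0,0],[0.0005,0,0]],"twist":[[0,0,0],[0,0,0]]}'>/dev/null; python3 w.py
python3 - <<'E'
import numpy as np
from scipy.optimize import curve_fit
s,F=np.loadtxt("log.txt").T
p,c=curve_fit(lambda s,a,s0,k:a+k*np.maximum(s-s0,0),s,-F,[4.5,241,.3]);print(p,np.sqrt(np.diag(c)))
p,c=curve_fit(lambda s,a,s0:a+.3*np.maximum(s-s0,0),s,-F,[4.5,241]);print(p,np.sqrt(np.diag(c)))
E
```

```text
t 16.58 s 249.1 Fs -7.04 w -5.7
t 16.75 s 250.1 Fs -7.65 w -5.7
[  4.53863636 240.88075481   0.30545485] [0.09632274 0.99679103 0.05169176]
[  4.53863636 240.79245455] [0.09472194 0.56481251]
```

The stop was met at s≈240.8. The force slope is 0.305 N/mm, which matches the spring, and the pad is about 9 mm in. I back off gently.

```bash

python3 -m creep '{"delta_pos":[[0,0,0],[0,0,0],[-0.001,0,0],[-0.001,0,0],[-0.002,0,0],[-0.004,0,0],[-0.008,0,0],[-0.012,0,0],[-0.015,0,0],[0,0,0],[0,0,-0.02],[0,0,-0.03],[0,0,-0.03],[0,0,-0.03],[0,0,-0.03],[0,0,-0.02],[0,0,0],[0,0,0]],"twist":[[0,0,0],[0,0,0],[0,0,0],[0,0,0],[0,0,0],[0,0,0],[0,0,0],[0,0,0],[0,0,0],[0,0,0],[0,0,0],[0,0,0],[0,0,0],[0,0,0],[0,0,0],[0,0,0],[0,0,0],[0,0,0]]}'; python3 w.py
python3 - <<'E'
from h import *
im,d=get_image("side");cv2.imwrite("pics/side4.png",cv2.resize(im[130:290,200:420,::-1],None,fx=3,fy=3))
u=np.array([-.182,.983]);v=np.array([.983,.182])
for n,(i,dd) in (("now",(im,d)),("before",(None,np.load("side0.npy")))):
    S=cloud("side",dd);q=S.reshape(-1,3);t=(q[:,:2]-[579,-298.5]);s=t@u;w=t@v
    k=(q[:,2]>22)&(q[:,2]<50)&(abs(w)<50)&(s>110)&(s<290);k&=(s<150) if n=="before" else (s>235)
    print(n,k.sum(),np.percentile(s[k],[5,25,50,75]).round(1),np.percentile(w[k],[2,98]).round(1),np.polyfit(w[k],s[k],1)[0].round(3))
E
```

```text
t: 18.25
ee_pos: [536.3, -95.8, 184.6]
orientation: [2.003, 2.417, 0.002]
ft_force: [0.6, -0.6, 0.0]
width: 35.2
grasp_force: 0.0
t 18.25 s 207.1 Fs -0.68 w -5.1
now 298 [258.9 259.8 260.7 261.5] [-40.2  33.2] -0.003
before 341 [132.8 133.8 134.5 135.1] [-39.3  33.7] -0.005
```

View pics/side4.png

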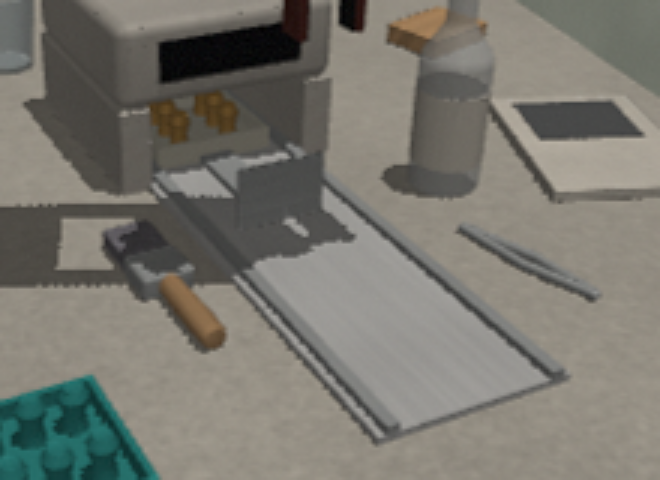

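The plate now stands at crop (280,190), square on the track, and the bottle is upright. It moved 126 mm by camera, which agrees with the push, so there was little creep. I wait briefly to confirm it is at rest, then hand in.

```bash

python3 -m creep '{"delta_pos":[[0,0,0],[0,0,0],[0,0,0],[0,0,0],[0,0,0],[0,0,0],[0,0,0],[0,0,0],[0,0,0],[0,0,0],[0,0,0],[0,0,0],[0,0,0],[0,0,0],[0,0,0],[0,0,0]],"twist":[[0,0,0],[0,0,0],[0,0,0],[0,0,0],[0,0,0],[0,0,0],[0,0,0],[0,0,0],[0,0,0],[0,0,0],[0,0,0],[0,0,0],[0,0,0],[0,0,0],[0,0,0],[0,0,0]]}'>/dev/null
python3 - <<'E'
from h import *
im,d=get_image("side");u=np.array([-.182,.983]);v=np.array([.983,.182])
q=cloud("side",d).reshape(-1,3);t=(q[:,:2]-[579,-298.5]);s=t@u;w=t@v
k=(q[:,2]>22)&(q[:,2]<50)&(abs(w)<50)&(s>235)&(s<290);m=np.median(s[k]);print(m)
if abs(m-260.7)<1.5: print(close_job())
E
```

```text
260.7350064705503
the job is handed in; nothing more can be done
None
```

The job is handed in: the tray rests against the spring stop with the pad pressed in about 9 mm (estimated from the force rise), the highest push force I read was about 8 N, the bottle is upright and the arm is clear.

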